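# Lock back the objective's spring collar and bring the specimen over it

### The arm

A 6-joint arm with a two-finger parallel gripper is mounted at the origin on the work surface. World frame = base frame: x ahead of the robot, y to its left, z up, the work surface at z = 0. Lengths are in mm, angles in rad, forces in N, time in s.
With the tool pointing down it reaches from about 300 to 775 mm from the base axis. Payload 14.6 kg.
Tool frame: the origin (TCP) lies at the very end of the fingers, on their centre line; the grasp point (between the pads) lies 19 mm behind it; z points along the fingers, y is the line along which they close (so a half turn about z gives the same grasp; the last joint's range is limited). The gripper opens to 94 mm and grips with 3 to 60 N. Pads are 16 mm wide; open, the fingers measure 119 mm over their backs; the gripper's body (75 mm by 177 mm) begins 78 mm behind the grasp point.
Start: joints at [1.136, 0.3, 1.521, -0, 1.321, -0.067], TCP at [197.757, 513.207, 205.446] pointing down, gripper open.
Joint ranges: [-3.03, 3.03], [-0.79, 2.21], [0.23, 2.52], [-1.04, 4.18], [0, 3.07], [-2.55, 2.55]. Speed limits (rad/s): [2.22, 2.22, 2.57, 3.14, 3.14, 3.14].

### API

Orientations are given as [roll, pitch, yaw] about the fixed x, y, z axes, in that order (R = Rz(yaw) Ry(pitch) Rx(roll)).
In Python, from cell import manip, camera, get_calibration gives the robot as it stands.
- The arm moves only by the tool arm_command, never from a script. Its argument "targets" is a list of rows, each an object of numbers: "hand": the opening, from -1 (shut) to 1 (fully open), so that 0 is half open; "x", "y", "z": the shift along the tool's x, y, z in m; "yaw": the turn about the tool's z in rad. In form: [{"hand": .., "x": .., "y": .., "z": .., "yaw": ..}, ...]. A call has 1 to 10 rows; each row shifts and turns the commanded pose from where the row before left it, along the tool's axes as they then stand; what a row does not reach is not made up. A row lasts 1/10 s, in which the tool goes at most 50 mm and 8.59 degrees, less where a joint would pass 70% of its speed; a pose out of reach is approached as far as the arm can. A call is refused whole if a number of a shift passes 0.05 or a number of a turn 0.15, either way. A call with a gripper value outside its range is refused whole. The fingers move at their own pace and stop on an object; "newtons" is the grip in N (left out, the last holds). Time passes only in rows, so rows that do not move let the fingers close. It gives the time, the measured TCP pose, the force, the opening and the grip force at its end, in the units of the state.
- manip.read_state(): the state, without advancing time (a new reading comes with each control period).
- camera(name): name is "scene" or "top" or "wrist"; returns the picture (384x512x3 uint8, red, green, blue); there is no depth.
- get_calibration(name): a dict with "K" (3x3 intrinsics, pixels), "cam_to_world" (4x4, takes a point from camera to world coordinates). Camera axes: x right, y up, looking along -z (the intrinsics and any distortion apply to the point x, -y, -z); pixel columns grow to the right and rows downward; lengths in mm; the calibration is good to about 2 mm. A picture is of the moment at which its call begins: read the wrist's pose just before it. get_calibration takes no time and is no camera call; for the wrist camera it gives the pose at the moment of the call.
- manip.sign_off(): hands the job in; it is judged then, once.
The state is a dict: "clock": time; "joints": joint angles; "qd": joint speeds; "effort": joint torques, N m; "eef_pos": TCP position; "eef_rot": TCP orientation; "wrist_force": force on the tool from outside, world axes, zero at the start; "moment": the same for the moment, N m; "finger_gap": finger opening in mm; "finger_force": force on a finger pad.
Only numpy, scipy, OpenCV 4.12 (cv2) and the standard library are available. Lean on these libraries where they do the work, as an engineer would, in place of code of your own. Each camera call takes 0.05 s, during which the arm holds its last target. There are 200 camera calls.

### The job

The spring-loaded nose of the imager's objective stands out in the way of the specimen carriage. Take its knurled collar by the sides, turn it clockwise (seen from above) while feeling for the one place where it can be drawn back down its stem, draw it fully back and turn it on clockwise until it stays locked when you let go; then slide the carriage by its knob to its end stop, bringing the window and dish over the objective. Work gently: do not touch the front lens, force the objective down on its focus drive or run the carriage into the nose, keep the dish in its nest, and leave the other things on the bench alone.

Things in the scene. Friction and masses are not known exactly. Their poses are not given: they have to be found in the camera images.
- imager: Benchtop live-cell imager, fixed: white housing 220 (x) by 265 (y) by 120 mm high, black deck on top; front is -x; origin on the bench under it (housing reaches y -125 to +140 mm). The objective stands upright in an open well in the deck, 110 by 110 mm, 70 mm deep, centred at x -20, y -40 mm. Illumination arm on a post 235 mm high at rear left (x 85, y 115 mm), swung aside to +y.
- front_lens: Glass front lens, 9 mm across, at the top of the objective's sprung nose; fingers must not touch it. Origin at the centre of its top face, on the objective's upright axis; 128 to 131 mm above the bench with the nose out. From this face downwards: cone from 1 to 8 mm (13 widening to 27 mm across), knurled collar from 8 to 24 mm.
- collar: The moving nose piece: dark knurled steel collar 30 mm across, 16 mm tall, carrying cone and lens. Origin on the axis 64 mm below the lens face. It slides straight down over the fixed 26 mm stem against a spring: 4 N when out, 8 N fully down, 8.8 mm of travel; it also turns. Below the collar the stem is bare for 30 mm (nose out), so fingers may reach down past the collar.
- collar_mid (a point): On the axis at mid-height of the collar, 16 mm below the lens face. With the nose out the collar turns freely, but drawn down it meets a hard ledge after 0.8 mm, except at one hidden place, 9 degrees wide, whose middle lies 6 to 83 degrees clockwise (seen from above) of where the collar first stands: only there it can be drawn down fully. It can be turned past this place, by up to 43 degrees.
- collar_foot (a point): On the axis at the collar's lower edge, 24 mm below the lens face. Drawn down fully (over 7.6 mm) at the hidden place, the collar turns 30 to 50 degrees further clockwise to a stop; let go there, it springs up 2 mm or so into a seat and stays locked, 6 mm lower than when out. Let go before that stop it may spring fully out, or hang 1 to 2 mm lower than the seat, not locked.
- seat (a point): On the objective's axis, top of the flange that carries the objective, at the foot of the well. Lens face to this point: 64 mm with the nose out, 58 mm locked back. It rides on the focus drive, whose height varies by 3 mm from run to run and which slips down if the objective is pushed down with more than about 20 N.
- carriage: Aluminium specimen carriage on rails: plate 140 (x) by 100 (y) by 6 mm, 34 mm round window; origin at the window's centre on the underside, 126 mm above the bench. A black ring round the window (64 mm inside, 5 mm high) is the dish's nest. Parked at the left, it slides 115 mm along the imager's -y (2.5 N friction) to a stop with the window over the objective. It clears the nose only when that is locked.
- handle (a point): Centre of the top of the carriage's upright steel knob, 16 mm across and 26 mm tall, standing on the plate near its front (-x) edge, 56 mm in front of the window's centre; the knob's foot is 132 mm above the bench.
- dish: Clear lidded culture dish, 60 mm across, 15 mm high, 30 g, lying loose in the nest on the carriage; origin under its middle.
- oil_bottle: Small amber bottle of immersion oil, 28 mm across, 62 mm high, standing on the bench at the right; bystander.
- tip_box: Pipette tip box, grey with a clear lid, 122 by 82 by 76 mm, on the bench at the right; bystander.
- lens_case: Round objective case, 42 mm across, 75 mm high, black foot and clear cover, on the bench at the left; bystander.
There are look-alikes about, which are no part of the job. Of the things shaped like the dish, the clear one is meant.

How it is judged:
By the outcome, as a careful person would: the job done as asked, in the order asked, and still so for the second after the job is handed in, with the robot touching nothing.
It also fails if it takes over 72 s, if anything falls off the work surface, if the arm or the gripper's body presses on something with over 40 N, if the wrist force passes 120 N, or if a joint passes its speed limit or range.

## Working session

There is one attempt and no reset: what is moved stays moved. The work goes in short steps, Python scripts to look and compute and a tool call to move; the robot and the scene stay as the last step left them, time stands still between calls to the robot, and variables do not carry over. Pictures are saved under pics/ and viewed, at most 12 in all, crops included, and the job is handed in when it is done.

Besides the shell and the picture viewer there is one more tool, called as name([rows], argument=value, ...), one row to a line, values as JSON. arm_command: Moves the arm, as the interface text tells. Its arguments: {"type":"object","properties":{"targets":{"type":"array"},"newtons":{"type":"number"}},"required":["targets"]}

```bash
mkdir -p pics; cat > h.py <<'E'
import numpy as np, cv2
from cell import manip, camera, get_calibration
def ray(cal,u,v):
    K=np.array(cal["K"]);T=np.array(cal["cam_to_world"])
    d=np.linalg.inv(K)@[u,v,1]; d=T[:3,:3]@(d*[1,-1,-1]); return T[:3,3],d
def atz(cal,u,v,z):
    o,d=ray(cal,u,v); return o+d*(z-o[2])/d[2]
def proj(cal,p):
    K=np.array(cal["K"]);T=np.array(cal["cam_to_world"])
    c=T[:3,:3].T@(np.array(p)-T[:3,3]); q=K@(c*[1,-1,-1]); return q[:2]/q[2]
E
python3 - <<'E'
from h import *
s=manip.read_state(); print(s)
ims=[]
for n in("scene","top"):
    c=get_calibration(n); print(n,{k:(np.round(v,3).tolist() if not isinstance(v,str) else v) for k,v in c.items()})
    im=camera(n)[...,::-1]; cv2.imwrite(f"pics/{n}0.png",im); ims.append(im)
cv2.imwrite("pics/both_top.png",cv2.resize(ims[1],(800,600),interpolation=cv2.INTER_CUBIC))
cv2.imwrite("pics/both_scene.png",cv2.resize(ims[0],(800,600),interpolation=cv2.INTER_CUBIC))
E
```

```text
{'clock': 0.0, 'joints': array([ 1.13643075e+00,  3.00477720e-01,  1.52157487e+00,  1.02077545e-05,
        1.32065350e+00, -6.65961652e-02]), 'qd': array([-5.59378336e-04, -7.47315871e-04,  1.59662984e-03, -5.47454302e-04,
       -1.10536679e-03,  4.80131998e-05]), 'effort': array([ 1.19533186e-03, -5.31805408e+01, -3.52741063e+01,  7.09229009e-02,
        2.42983690e-02, -1.23315979e-05]), 'eef_pos': array([197.63788586, 512.99766135, 204.88531235]), 'eef_rot': array([-3.14048234e+00, -8.39611619e-05,  2.77382067e+00]), 'wrist_force': array([-0.10298409,  1.11348965, -0.61441887]), 'moment': array([ 0.04568716,  0.01627103, -0.01720149]), 'finger_force': 0.0, 'finger_gap': 94.03425110157238}
scene {'K': [[481.341, 0.0, 257.305], [0.0, 481.341, 185.234], [0.0, 0.0, 1.0]], 'cam_to_world': [[0.864, -0.438, 0.25, 855.621], [0.504, 0.736, -0.452, -551.743], [0.014, 0.516, 0.856, 1155.274], [0.0, 0.0, 0.0, 1.0]]}
top {'K': [[355.04, 0.0, 264.04], [0.0, 355.04, 188.113], [0.0, 0.0, 1.0]], 'cam_to_world': [[0.017, 0.996, -0.082, 462.399], [-1.0, 0.017, -0.002, -20.678], [-0.001, 0.082, 0.997, 1184.375], [0.0, 0.0, 0.0, 1.0]]}
```

View pics/both_top.png

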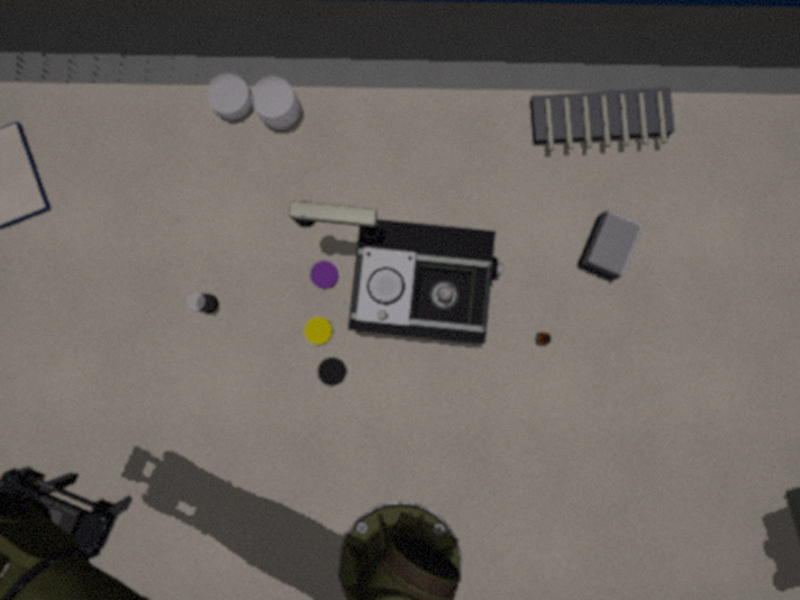

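View pics/both_scene.png

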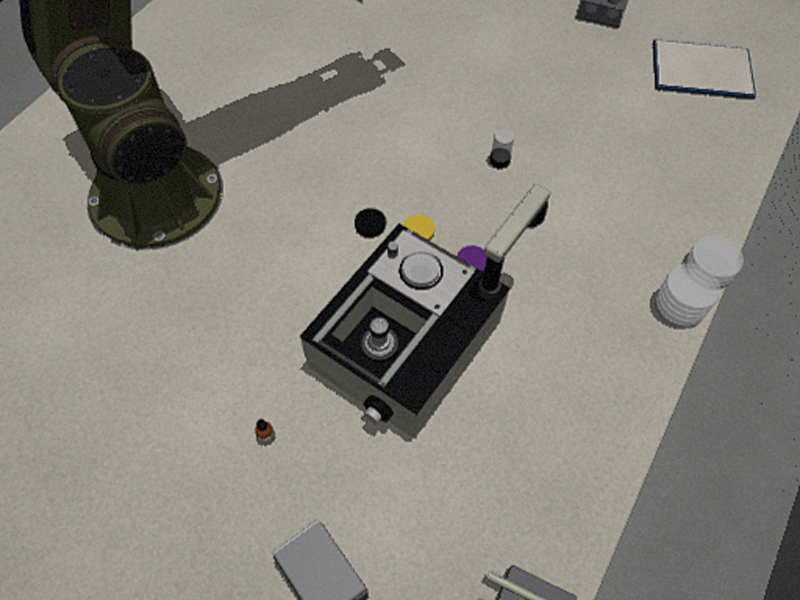

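Top view: the imager is centred at about (425,285), with the objective in its well at (444,293). The carriage is at (385,287) with the dish at (386,286) and the knob at (382,315). The dish look-alikes are discs at (324,275) purple, (318,331) yellow and (332,371) black; the clear disc in the nest is the one meant. I'll confirm it in an enlarged crop and measure there.

```bash
python3 - <<'E'
from h import *
a=cv2.imread("pics/top0.png")[130:225,215:325]; b=cv2.imread("pics/scene0.png")[110:290,185:335]
a=cv2.resize(a,(440,380),interpolation=cv2.INTER_CUBIC); b=cv2.resize(b,None,fx=2.4,fy=2.4,interpolation=cv2.INTER_CUBIC)
o=np.zeros((600,800,3),np.uint8); o[:380,:440]=a; o[:432,440:800]=b
o=cv2.convertScaleAbs(o,alpha=1.6,beta=10)
cv2.imwrite("pics/crop1.png",o)
t=get_calibration("top")
for n,u,v,z in[("lens",444,293,129),("knob",382,315,158),("dish",386,286,140)]:
    print(n,atz(t,u/1.5625,v/1.5625,z).round(1))
E
```

```text
lens [551.9 -78.2 129. ]
knob [506.6  37.6 158. ]
dish [562.3  32.3 140. ]
```

View pics/crop1.png

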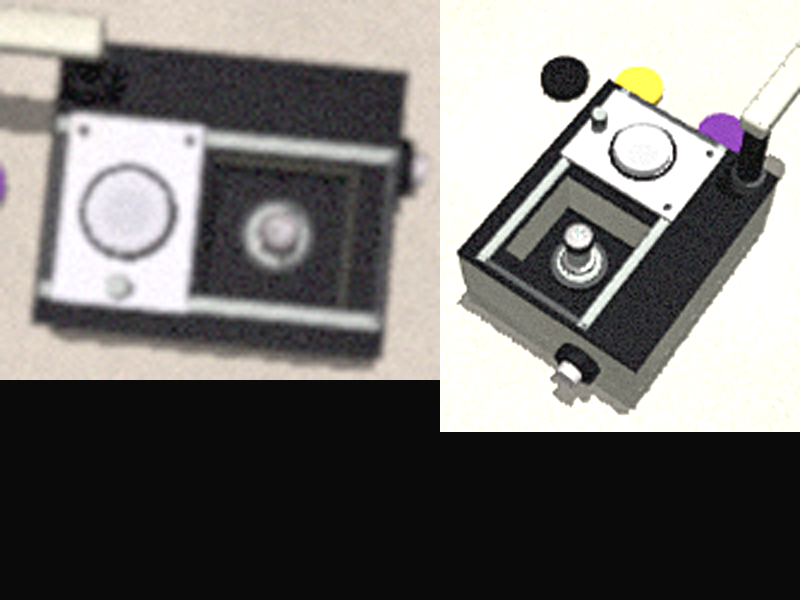

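The enlarged crop confirms that the disc lying in the carriage's black ring (crop (128,211)) is the clear dish. The knob is at (120,286) and the lens at (279,234). In the scene half the nose tip is at (578,230) and the knob top at (599,115).

```bash
python3 - <<'E'
from h import *
t=get_calibration("top");s=get_calibration("scene")
def tri(a,b):
    o,d=ray(t,*a);p,e=ray(s,*b);d/=np.linalg.norm(d);e/=np.linalg.norm(e)
    k=np.linalg.lstsq(np.c_[d,-e],p-o,rcond=None)[0]; A=o+k[0]*d;B=p+k[1]*e
    return ((A+B)/2).round(1),np.linalg.norm(A-B).round(1)
T=lambda x,y:(x/4+215,y/4+130); S=lambda x,y:((x-440)/2.4+185,y/2.4+110)
print("lens",tri(T(279,234),S(578,228)),atz(t,*T(279,234),129.5).round(1))
print("knob",tri(T(120,285),S(599,112)),atz(t,*T(120,285),158).round(1))
dc=atz(t,*T(128,211),143); print("dish",dc.round(1))
ra=atz(t,*T(205,140),130);rb=atz(t,*T(395,155),130);rc=atz(t,*T(190,305),130);rd=atz(t,*T(380,321),130)
for a,b in((ra,rb),(rc,rd)): d=b-a; print("yaw deg",np.degrees(np.arctan2(d[0],-d[1])).round(2))
E
```

```text
lens (array([551.2, -78.3, 129. ]), np.float64(5.6)) [548.9 -79.9 129.5]
knob (array([508.8,  37. , 160.2]), np.float64(3.3)) [507.6  36.1 158. ]
dish [562.9  32.3 143. ]
yaw deg -3.56
yaw deg -3.81
```

arm_command([
  {"x":-0.045,"y":-0.035},
  {"x":-0.045,"y":-0.035},
  {"x":-0.045,"y":-0.035},
  {"x":-0.045,"y":-0.035},
  {"x":-0.045,"y":-0.035},
  {"x":-0.045,"y":-0.035},
  {"x":-0.045,"y":-0.035},
  {"x":-0.045,"y":-0.035},
  {"x":-0.045,"y":-0.035},
  {"x":-0.045,"y":-0.035},
])

```text
schema error: expected keys hand, x, y, z, yaw
```

arm_command([
  {"hand":1,"x":-0.038,"y":-0.03,"z":0,"yaw":0},
  {"hand":1,"x":-0.038,"y":-0.03,"z":0,"yaw":0},
  {"hand":1,"x":-0.038,"y":-0.03,"z":0,"yaw":0},
  {"hand":1,"x":-0.038,"y":-0.03,"z":0,"yaw":0},
  {"hand":1,"x":-0.038,"y":-0.03,"z":0,"yaw":0},
  {"hand":1,"x":-0.038,"y":-0.03,"z":0,"yaw":0},
  {"hand":1,"x":-0.038,"y":-0.03,"z":0,"yaw":0},
  {"hand":1,"x":-0.038,"y":-0.03,"z":0,"yaw":0},
  {"hand":1,"x":-0.038,"y":-0.03,"z":0,"yaw":0},
  {"hand":1,"x":0,"y":0,"z":0,"yaw":0},
], newtons=12)

```text
clock: 1.1
eef_pos: [421.6, 134.3, 205.2]
eef_rot: [-3.141, 0.0, 2.768]
wrist_force: [-0.8, 0.4, -0.3]
finger_gap: 94.2
finger_force: 0.0
```

arm_command([
  {"hand":0.15,"x":-0.039,"y":-0.03,"z":0,"yaw":0},
  {"hand":0.15,"x":-0.039,"y":-0.03,"z":0,"yaw":0},
  {"hand":0.15,"x":-0.039,"y":-0.03,"z":0,"yaw":0},
  {"hand":0.15,"x":-0.039,"y":-0.03,"z":0,"yaw":0},
  {"hand":0.15,"x":-0.041,"y":-0.031,"z":0,"yaw":0},
  {"hand":0.15,"x":0,"y":0,"z":0,"yaw":0},
  {"hand":0.15,"x":0,"y":0,"z":0,"yaw":0},
])

```text
clock: 1.8
eef_pos: [548.4, -72.2, 204.7]
eef_rot: [-3.141, -0.002, 2.773]
wrist_force: [-0.4, 0.5, -0.0]
finger_gap: 54.2
finger_force: 0.0
```

```bash
python3 - <<'E'
from h import *
s=manip.read_state(); print(s['joints'].round(3),s['eef_pos'].round(1),s['eef_rot'].round(4),s['wrist_force'].round(2))
c=get_calibration("wrist"); im=camera("wrist")[...,::-1]
print(np.round(c["cam_to_world"],3).tolist(), np.round(c["K"],1).tolist(), "lens guess",proj(c,[550,-79,129.5]), "tcp",proj(c,s['eef_pos']))
cv2.imwrite("pics/w1.png",cv2.convertScaleAbs(cv2.resize(im,(800,600),interpolation=cv2.INTER_CUBIC),alpha=1.5,beta=10))
np.save("w1cal.npy",{k:np.array(c[k]) for k in("K","cam_to_world")},allow_pickle=True)
E
```

```text
[-0.197  0.308  1.512  0.     1.323 -1.399] [548.4 -72.2 204.7] [-3.1415e+00 -1.6000e-03  2.7727e+00] [-0.37  0.52 -0.04]
[[0.361, -0.901, -0.242, 478.414], [0.933, 0.348, 0.095, -44.885], [-0.001, -0.26, 0.966, 384.945], [0.0, 0.0, 0.0, 1.0]] [[343.1, 0.0, 250.5], [0.0, 343.1, 194.5], [0.0, 0.0, 1.0]] lens guess [243.20308044 207.26419245] tcp [250.5031136  240.00377251]
```

View pics/w1.png

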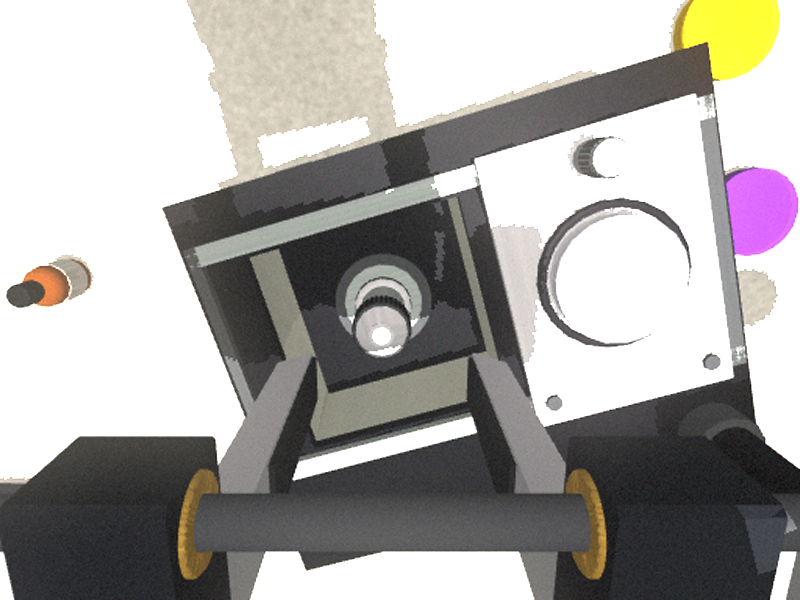

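The wrist picture shows the lens at (381,337), midway between the fingers, the knob top at (608,157) and the dish in the ring around (617,275).

```bash
python3 - <<'E'
from h import *
c=np.load("w1cal.npy",allow_pickle=True).item(); q=1.5625
for z in(128,129.5,131): print("lens",z,atz(c,381/q,337/q,z).round(1))
k=atz(c,608/q,157/q,158);print("knob",k.round(1)); psi=np.radians(-3.7)
R=lambda x,y:np.array([np.cos(psi)*x-np.sin(psi)*y,np.sin(psi)*x+np.cos(psi)*y])
print("lens from knob",k[:2]+R(56,-115), "window",k[:2]+R(56,0))
im=cv2.imread("pics/w1.png")[280:380,320:440]; cv2.imwrite("pics/w1c.png",cv2.resize(im,(720,600),interpolation=cv2.INTER_CUBIC))
E
```

```text
lens 128 [557.1 -81.3 128. ]
lens 129.5 [556.6 -81.1 129.5]
lens 131 [556.1 -80.8 131. ]
knob [509.3  37.7 158. ]
lens from knob [557.74990799 -80.69858868] window [565.17112343  34.06170742]
```

View pics/w1c.png

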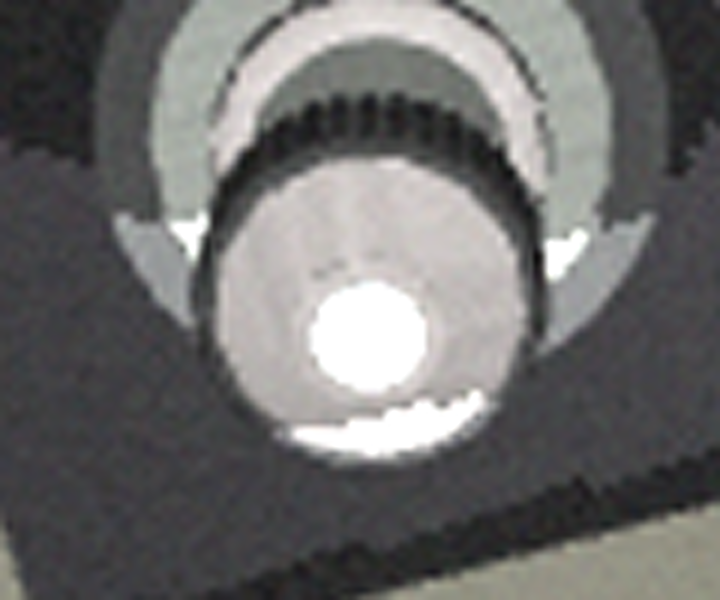

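arm_command([
  {"hand":0.15,"x":-0.0107,"y":-0.0051,"z":0.02,"yaw":0},
  {"hand":0.15,"x":0,"y":0,"z":0.034,"yaw":0},
  {"hand":0.15,"x":0,"y":0,"z":0,"yaw":0},
  {"hand":0.15,"x":0,"y":0,"z":0,"yaw":0},
])

```text
clock: 2.25
eef_pos: [556.6, -79.7, 152.4]
eef_rot: [3.142, -0.0, 2.775]
wrist_force: [0.1, -0.1, 1.5]
finger_gap: 53.9
finger_force: 0.0
```

```bash
python3 - <<'E'
from h import *
s=manip.read_state(); print(s['joints'].round(3),s['eef_pos'].round(1),s['eef_rot'].round(4),s['wrist_force'].round(2))
c=get_calibration("wrist"); im=camera("wrist")[...,::-1]
p=proj(c,[556.5,-80.8,129.5]); print("lens exp",p,"tcp",proj(c,s['eef_pos']))
u,v=p.astype(int); x0,y0=u-60,v-45
cv2.imwrite("pics/w2.png",cv2.convertScaleAbs(cv2.resize(im[y0:y0+90,x0:x0+120],(800,600),interpolation=cv2.INTER_CUBIC),alpha=1.3,beta=10)); print(x0,y0)
np.save("w2cal.npy",{k:np.array(c[k]) for k in("K","cam_to_world")},allow_pickle=True)
E
```

```text
[-0.207  0.375  1.549  0.     1.218 -1.412] [556.6 -79.7 152.4] [ 3.1415e+00 -2.0000e-04  2.7752e+00] [ 0.15 -0.07  1.51]
lens exp [248.88490627 226.34345983] tcp [250.56355634 240.02454573]
188 181
```

View pics/w2.png

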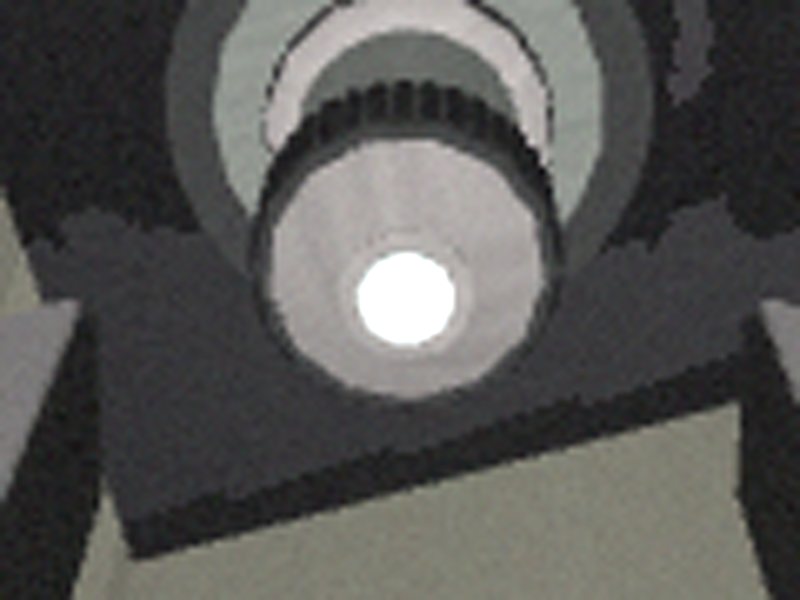

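Lens at crop (406,298), i.e. pixel (248.9,225.7). It agrees with the estimate to 0.5 mm and lies centred between the finger tips at 80 and 760. Next I descend and grip lightly.

arm_command([
  {"hand":0.15,"x":0,"y":-0.0012,"z":0.02,"yaw":0},
  {"hand":0.15,"x":0,"y":0,"z":0.02,"yaw":0},
  {"hand":0.15,"x":0,"y":0,"z":0.0165,"yaw":0},
  {"hand":0.15,"x":0,"y":0,"z":0,"yaw":0},
  {"hand":0.15,"x":0,"y":0,"z":0,"yaw":0},
])

```text
clock: 2.8
eef_pos: [556.9, -81.8, 96.7]
eef_rot: [3.141, 0.002, 2.774]
wrist_force: [-0.3, 0.3, 0.0]
finger_gap: 53.9
finger_force: 0.0
```

arm_command([
  {"hand":-1,"x":0,"y":0,"z":0,"yaw":0},
  {"hand":-1,"x":0,"y":0,"z":0,"yaw":0},
  {"hand":-1,"x":0,"y":0,"z":0,"yaw":0},
  {"hand":-1,"x":0,"y":0,"z":0,"yaw":0},
  {"hand":-1,"x":0,"y":0,"z":0,"yaw":0},
  {"hand":-1,"x":0,"y":0,"z":0,"yaw":0},
], newtons=12)

```text
clock: 3.4
eef_pos: [556.7, -81.7, 95.3]
eef_rot: [3.141, 0.001, 2.774]
wrist_force: [1.7, 5.2, 4.1]
finger_gap: 29.4
finger_force: 12.0
```

arm_command([
  {"hand":-1,"x":0,"y":0.0008,"z":-0.0008,"yaw":0},
  {"hand":-1,"x":0,"y":0,"z":0,"yaw":0},
  {"hand":-1,"x":0,"y":0,"z":0,"yaw":0},
])

```text
clock: 3.7
eef_pos: [556.6, -81.4, 95.7]
eef_rot: [-3.141, 0.0, 2.774]
wrist_force: [1.1, 0.3, -0.2]
finger_gap: 29.6
finger_force: 12.0
```

arm_command([
  {"hand":-1,"x":0,"y":0,"z":0.002,"yaw":0},
  {"hand":-1,"x":0,"y":0,"z":0,"yaw":0},
  {"hand":-1,"x":0,"y":0,"z":0,"yaw":0},
])

```text
clock: 4.0
eef_pos: [556.9, -81.4, 94.4]
eef_rot: [3.142, 0.001, 2.774]
wrist_force: [-1.1, 1.0, 8.3]
finger_gap: 29.8
finger_force: 12.0
```

arm_command([
  {"hand":-1,"x":0,"y":0,"z":-0.002,"yaw":0},
  {"hand":-1,"x":0,"y":0,"z":0,"yaw":0.07},
  {"hand":-1,"x":0,"y":0,"z":0.002,"yaw":0},
  {"hand":-1,"x":0,"y":0,"z":0,"yaw":0},
  {"hand":-1,"x":0,"y":0,"z":0,"yaw":0},
])

```text
clock: 4.5
eef_pos: [556.8, -81.4, 94.3]
eef_rot: [-3.142, 0.001, 2.706]
wrist_force: [-0.3, 0.3, 7.9]
finger_gap: 29.4
finger_force: 12.0
```

arm_command([
  {"hand":-1,"x":0,"y":0,"z":-0.002,"yaw":0},
  {"hand":-1,"x":0,"y":0,"z":0,"yaw":0.07},
  {"hand":-1,"x":0,"y":0,"z":0.0025,"yaw":0},
  {"hand":-1,"x":0,"y":0,"z":0,"yaw":0},
  {"hand":-1,"x":0,"y":0,"z":0,"yaw":0},
])

```text
clock: 5.0
eef_pos: [556.8, -81.4, 93.8]
eef_rot: [3.142, 0.001, 2.637]
wrist_force: [-0.1, -0.8, 8.6]
finger_gap: 29.4
finger_force: 12.0
```

arm_command([
  {"hand":-1,"x":0,"y":0,"z":-0.0025,"yaw":0},
  {"hand":-1,"x":0,"y":0,"z":0,"yaw":0.07},
  {"hand":-1,"x":0,"y":0,"z":0.0025,"yaw":0},
  {"hand":-1,"x":0,"y":0,"z":0,"yaw":0},
  {"hand":-1,"x":0,"y":0,"z":0,"yaw":0},
])

```text
clock: 5.5
eef_pos: [556.7, -81.4, 93.7]
eef_rot: [-3.142, 0.001, 2.567]
wrist_force: [-1.5, -1.1, 7.4]
finger_gap: 29.5
finger_force: 12.0
```

arm_command([
  {"hand":-1,"x":0,"y":0,"z":-0.0025,"yaw":0},
  {"hand":-1,"x":0,"y":0,"z":0,"yaw":0.07},
  {"hand":-1,"x":0,"y":0,"z":0.0025,"yaw":0},
  {"hand":-1,"x":0,"y":0,"z":0,"yaw":0},
  {"hand":-1,"x":0,"y":0,"z":0,"yaw":0},
])

```text
clock: 6.0
eef_pos: [556.6, -81.5, 93.7]
eef_rot: [-3.141, 0.0, 2.497]
wrist_force: [-2.1, -1.7, 8.2]
finger_gap: 29.5
finger_force: 12.0
```

arm_command([
  {"hand":-1,"x":0,"y":0,"z":-0.0025,"yaw":0},
  {"hand":-1,"x":0,"y":0,"z":0,"yaw":0.07},
  {"hand":-1,"x":0,"y":0,"z":0.0025,"yaw":0},
  {"hand":-1,"x":0,"y":0,"z":0,"yaw":0},
  {"hand":-1,"x":0,"y":0,"z":0,"yaw":0},
])

```text
clock: 6.5
eef_pos: [556.5, -81.5, 93.7]
eef_rot: [-3.141, 0.0, 2.428]
wrist_force: [-2.4, -3.3, 7.7]
finger_gap: 29.8
finger_force: 12.0
```

The pull levels off near 8 N, so the pads are slipping at this grip. I let go, recentre on the axis (the side forces put it about 1.7 mm nearer in x), and regrip at 24 N.

arm_command([
  {"hand":-1,"x":0,"y":0,"z":-0.0025,"yaw":0},
  {"hand":-0.2,"x":0,"y":0,"z":0,"yaw":0},
  {"hand":-0.2,"x":0,"y":0,"z":0,"yaw":0},
  {"hand":-0.2,"x":0.0016,"y":-0.0005,"z":0,"yaw":0},
  {"hand":-0.2,"x":0,"y":0,"z":0,"yaw":0},
  {"hand":-1,"x":0,"y":0,"z":0,"yaw":0},
  {"hand":-1,"x":0,"y":0,"z":0,"yaw":0},
  {"hand":-1,"x":0,"y":0,"z":0,"yaw":0},
  {"hand":-1,"x":0,"y":0,"z":0,"yaw":0},
], newtons=24)

```text
clock: 7.4
eef_pos: [555.1, -80.5, 95.8]
eef_rot: [3.142, -0.0, 2.424]
wrist_force: [-1.1, 0.3, 1.6]
finger_gap: 29.2
finger_force: 24.0
```

arm_command([
  {"hand":-1,"x":0,"y":0,"z":0.0025,"yaw":0},
  {"hand":-1,"x":0,"y":0,"z":0,"yaw":0},
  {"hand":-1,"x":0,"y":0,"z":0,"yaw":0},
])

```text
clock: 7.7
eef_pos: [555.3, -80.6, 94.0]
eef_rot: [3.141, 0.001, 2.424]
wrist_force: [-4.1, 1.2, 8.8]
finger_gap: 29.4
finger_force: 24.0
```

arm_command([
  {"hand":-1,"x":0,"y":0,"z":0.001,"yaw":0},
  {"hand":-1,"x":0,"y":0,"z":0,"yaw":0},
  {"hand":-1,"x":0,"y":0,"z":0,"yaw":0},
])

```text
clock: 8.0
eef_pos: [555.4, -80.6, 93.4]
eef_rot: [3.141, 0.001, 2.424]
wrist_force: [-4.6, 1.3, 14.2]
finger_gap: 28.9
finger_force: 24.0
```

arm_command([
  {"hand":-1,"x":0,"y":0,"z":-0.0035,"yaw":0},
  {"hand":-1,"x":0,"y":0,"z":0,"yaw":0},
  {"hand":-1,"x":0,"y":0,"z":0,"yaw":0},
])

```text
clock: 8.3
eef_pos: [555.0, -80.5, 95.4]
eef_rot: [-3.141, -0.0, 2.424]
wrist_force: [0.4, 0.8, -3.7]
finger_gap: 29.5
finger_force: 24.0
```

arm_command([
  {"hand":-1,"x":0,"y":0,"z":0,"yaw":0.07},
  {"hand":-1,"x":0,"y":0,"z":0.003,"yaw":0},
  {"hand":-1,"x":0,"y":0,"z":0,"yaw":0},
  {"hand":-1,"x":0,"y":0,"z":0,"yaw":0},
])

```text
clock: 8.7
eef_pos: [555.0, -80.6, 92.6]
eef_rot: [3.142, -0.0, 2.355]
wrist_force: [0.9, 0.4, -1.6]
finger_gap: 29.1
finger_force: 24.0
```

arm_command([
  {"hand":-1,"x":0,"y":0,"z":-0.003,"yaw":0},
  {"hand":-1,"x":0,"y":0,"z":0,"yaw":0.07},
  {"hand":-1,"x":0,"y":0,"z":0.003,"yaw":0},
  {"hand":-1,"x":0,"y":0,"z":0,"yaw":0},
  {"hand":-1,"x":0,"y":0,"z":0,"yaw":0},
])

```text
clock: 9.2
eef_pos: [555.1, -80.6, 93.0]
eef_rot: [3.141, 0.0, 2.285]
wrist_force: [-1.3, 0.2, 3.5]
finger_gap: 29.3
finger_force: 24.0
```

arm_command([
  {"hand":-1,"x":0,"y":0,"z":-0.003,"yaw":0},
  {"hand":-1,"x":0,"y":0,"z":0,"yaw":0.07},
  {"hand":-1,"x":0,"y":0,"z":0.003,"yaw":0},
  {"hand":-1,"x":0,"y":0,"z":0,"yaw":0},
  {"hand":-1,"x":0,"y":0,"z":0,"yaw":0},
])

```text
clock: 9.7
eef_pos: [555.1, -80.6, 92.9]
eef_rot: [3.141, 0.0, 2.215]
wrist_force: [-2.0, -0.2, 4.2]
finger_gap: 29.6
finger_force: 24.0
```

arm_command([
  {"hand":-1,"x":0,"y":0,"z":-0.003,"yaw":0},
  {"hand":-1,"x":0,"y":0,"z":0,"yaw":0.07},
  {"hand":-1,"x":0,"y":0,"z":0.003,"yaw":0},
  {"hand":-1,"x":0,"y":0,"z":0,"yaw":0},
  {"hand":-1,"x":0,"y":0,"z":0,"yaw":0},
])

```text
clock: 10.2
eef_pos: [555.1, -80.6, 92.9]
eef_rot: [3.141, 0.0, 2.145]
wrist_force: [-1.5, -0.5, 4.3]
finger_gap: 29.5
finger_force: 24.0
```

arm_command([
  {"hand":-1,"x":0,"y":0,"z":0.001,"yaw":0},
  {"hand":-1,"x":0,"y":0,"z":0,"yaw":0},
  {"hand":-1,"x":0,"y":0,"z":0,"yaw":0},
])

```text
clock: 10.5
eef_pos: [555.1, -80.6, 91.9]
eef_rot: [3.141, 0.0, 2.145]
wrist_force: [-1.1, 0.6, 5.7]
finger_gap: 29.5
finger_force: 24.0
```

arm_command([
  {"hand":-1,"x":0,"y":0,"z":0.001,"yaw":0},
  {"hand":-1,"x":0,"y":0,"z":0.001,"yaw":0},
  {"hand":-1,"x":0,"y":0,"z":0,"yaw":0},
  {"hand":-1,"x":0,"y":0,"z":0,"yaw":0},
])

```text
clock: 10.9
eef_pos: [555.2, -80.6, 90.0]
eef_rot: [3.141, 0.0, 2.144]
wrist_force: [-1.4, -0.2, 5.3]
finger_gap: 29.2
finger_force: 24.0
```

```bash
python3 - <<'E'
from h import *
s=manip.read_state(); print(s['eef_pos'].round(2),s['wrist_force'].round(2),s['moment'].round(3),s['joints'].round(3))
c=get_calibration("wrist"); im=camera("wrist")[...,::-1]
p=proj(c,[555,-80.8,129.5]); print("lens out",p,"3mm",proj(c,[555,-80.8,126.5]),"6mm",proj(c,[555,-80.8,123.5]))
u,v=p.astype(int); x0,y0=u-60,v-45
cv2.imwrite("pics/w3.png",cv2.convertScaleAbs(cv2.resize(im[y0:y0+90,x0:x0+120],(800,600),interpolation=cv2.INTER_CUBIC),alpha=1.3,beta=10)); print(x0,y0)
E
```

```text
[555.16 -80.56  89.95] [-1.41 -0.25  5.34] [0.045 0.291 0.043] [-0.209  0.444  1.609 -0.     1.088 -0.783]
lens out [249.27649258 274.50109432] 3mm [249.3028463 271.3358677] 6mm [249.32825422 268.28423666]
189 229
```

View pics/w3.png

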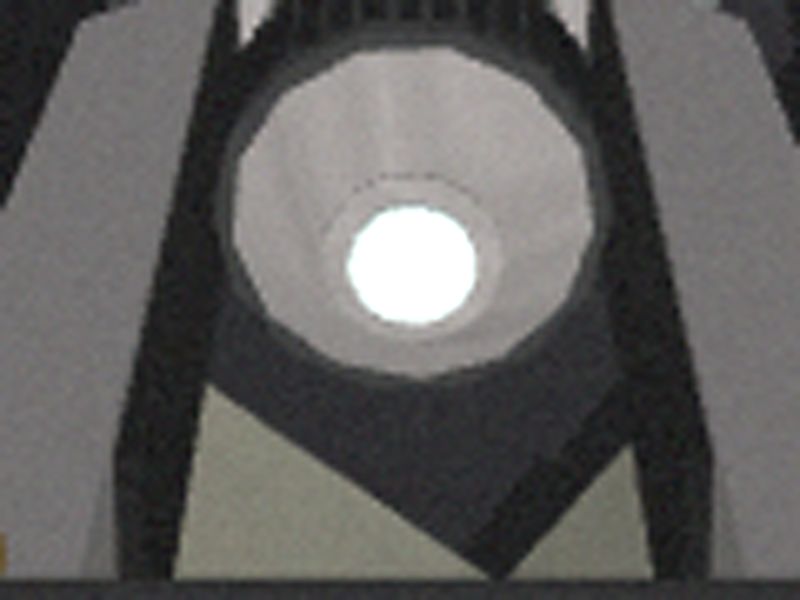

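The lens is at crop (412,265), row 268.8, i.e. about 5.5 mm below its out height with only 5 N on the wrist. The collar is in the hidden place, so I draw on.

arm_command([
  {"hand":-1,"x":0,"y":0,"z":0.001,"yaw":0},
  {"hand":-1,"x":0,"y":0,"z":0.001,"yaw":0},
  {"hand":-1,"x":0,"y":0,"z":0.0005,"yaw":0},
  {"hand":-1,"x":0,"y":0,"z":0,"yaw":0},
  {"hand":-1,"x":0,"y":0,"z":0,"yaw":0},
])

```text
clock: 11.45
eef_pos: [555.2, -80.6, 87.6]
eef_rot: [3.141, 0.0, 2.144]
wrist_force: [-2.6, 0.9, 7.4]
finger_gap: 29.4
finger_force: 24.0
```

arm_command([
  {"hand":-1,"x":0,"y":0,"z":0.0008,"yaw":0},
  {"hand":-1,"x":0,"y":0,"z":0,"yaw":0},
  {"hand":-1,"x":0,"y":0,"z":0,"yaw":0},
])

```text
clock: 11.75
eef_pos: [555.2, -80.6, 86.8]
eef_rot: [3.141, 0.0, 2.144]
wrist_force: [-2.1, -0.5, 7.3]
finger_gap: 29.0
finger_force: 24.0
```

arm_command([
  {"hand":-1,"x":0,"y":0,"z":0.0008,"yaw":0},
  {"hand":-1,"x":0,"y":0,"z":0,"yaw":0},
  {"hand":-1,"x":0,"y":0,"z":0,"yaw":0},
])

```text
clock: 12.05
eef_pos: [555.3, -80.6, 86.5]
eef_rot: [3.141, 0.001, 2.144]
wrist_force: [-4.1, 1.9, 11.6]
finger_gap: 29.3
finger_force: 24.0
```

arm_command([
  {"hand":-1,"x":0,"y":0,"z":-0.0002,"yaw":0.07},
  {"hand":-1,"x":0,"y":0,"z":0,"yaw":0.07},
  {"hand":-1,"x":0,"y":0,"z":0,"yaw":0.07},
  {"hand":-1,"x":0,"y":0,"z":0,"yaw":0.07},
  {"hand":-1,"x":0,"y":0,"z":0,"yaw":0},
])

```text
clock: 12.55
eef_pos: [555.2, -80.6, 86.5]
eef_rot: [3.141, 0.0, 1.862]
wrist_force: [-3.9, 1.5, 10.2]
finger_gap: 29.5
finger_force: 24.0
```

```bash
python3 - <<'E'
from h import *
s=manip.read_state(); print(s['eef_pos'].round(2),s['wrist_force'].round(2),s['moment'].round(3),s['joints'].round(3),s['eef_rot'].round(3))
E
```

```text
[555.22 -80.6   86.51] [-3.93  1.47 10.2 ] [0.127 0.741 0.   ] [-0.209  0.448  1.612 -0.     1.081 -0.5  ] [3.141 0.    1.862]
```

arm_command([
  {"hand":-1,"x":0,"y":0,"z":0,"yaw":0.07},
  {"hand":-1,"x":0,"y":0,"z":0,"yaw":0.07},
  {"hand":-1,"x":0,"y":0,"z":0,"yaw":0.07},
  {"hand":-1,"x":0,"y":0,"z":0,"yaw":0},
])

```text
clock: 12.95
eef_pos: [555.2, -80.6, 86.5]
eef_rot: [3.141, 0.0, 1.652]
wrist_force: [-2.4, 1.1, 11.3]
finger_gap: 28.9
finger_force: 24.0
```

```bash
cat > st.py <<'E'
from h import *
s=manip.read_state(); print(s['eef_pos'].round(2),s['wrist_force'].round(2),s['moment'].round(3),s['joints'].round(3),s['eef_rot'].round(3))
E
python3 st.py
```

```text
[555.2 -80.6  86.5] [-2.35  1.08 11.27] [0.102 0.744 0.002] [-0.209  0.448  1.612 -0.     1.081 -0.29 ] [3.141 0.    1.652]
```

arm_command([
  {"hand":-1,"x":0,"y":0,"z":0,"yaw":0.07},
  {"hand":-1,"x":0,"y":0,"z":0,"yaw":0},
  {"hand":-1,"x":0,"y":0,"z":0,"yaw":0},
])

```text
clock: 13.25
eef_pos: [555.2, -80.6, 86.5]
eef_rot: [3.141, 0.0, 1.584]
wrist_force: [-3.2, 0.5, 10.2]
finger_gap: 29.2
finger_force: 24.0
```

```bash
python3 st.py
```

```text
[555.19 -80.59  86.49] [-3.24  0.47 10.19] [0.149 0.772 0.028] [-0.209  0.448  1.612 -0.     1.081 -0.223] [3.141 0.    1.584]
```

arm_command([
  {"hand":-1,"x":0,"y":0,"z":0,"yaw":0.07},
  {"hand":-1,"x":0,"y":0,"z":0,"yaw":0},
  {"hand":-1,"x":0,"y":0,"z":0,"yaw":0},
])

```text
clock: 13.55
eef_pos: [555.2, -80.6, 86.5]
eef_rot: [3.141, 0.0, 1.514]
wrist_force: [-3.2, 1.3, 10.0]
finger_gap: 29.1
finger_force: 24.0
```

```bash
python3 st.py
```

```text
[555.19 -80.59  86.49] [-3.19  1.25 10.04] [ 0.13   0.777 -0.042] [-0.209  0.448  1.612 -0.     1.081 -0.153] [3.141 0.    1.514]
```

arm_command([
  {"hand":-1,"x":0,"y":0,"z":0,"yaw":0.07},
  {"hand":-1,"x":0,"y":0,"z":0,"yaw":0},
  {"hand":-1,"x":0,"y":0,"z":0,"yaw":0},
])

```text
clock: 13.85
eef_pos: [555.2, -80.6, 86.5]
eef_rot: [3.141, 0.0, 1.444]
wrist_force: [-3.3, 1.1, 9.8]
finger_gap: 29.6
finger_force: 24.0
```

```bash
python3 st.py
```

```text
[555.2  -80.58  86.52] [-3.26  1.08  9.79] [0.064 0.848 0.113] [-0.209  0.448  1.612 -0.     1.081 -0.083] [3.141 0.    1.444]
```

arm_command([
  {"hand":-1,"x":0,"y":0,"z":0,"yaw":0.07},
  {"hand":-1,"x":0,"y":0,"z":0,"yaw":0},
  {"hand":-1,"x":0,"y":0,"z":0,"yaw":0},
])

```text
clock: 14.15
eef_pos: [555.2, -80.7, 86.4]
eef_rot: [3.141, 0.0, 1.374]
wrist_force: [-2.8, -0.5, 9.3]
finger_gap: 29.3
finger_force: 24.0
```

```bash
python3 st.py
```

```text
[555.22 -80.72  86.44] [-2.83 -0.46  9.31] [-0.128  0.656  0.201] [-0.21   0.448  1.612 -0.     1.081 -0.013] [3.141 0.    1.374]
```

arm_command([
  {"hand":-1,"x":0,"y":0,"z":0,"yaw":0.07},
  {"hand":-1,"x":0,"y":0,"z":0,"yaw":0},
  {"hand":-1,"x":0,"y":0,"z":0,"yaw":0},
])

```text
clock: 14.45
eef_pos: [555.2, -80.8, 86.4]
eef_rot: [3.141, 0.001, 1.305]
wrist_force: [-3.7, -2.5, 8.9]
finger_gap: 29.4
finger_force: 24.0
```

```bash
python3 st.py
```

```text
[555.18 -80.83  86.36] [-3.74 -2.55  8.9 ] [-0.242  0.645  0.387] [-2.100e-01  4.490e-01  1.612e+00 -1.000e-03  1.081e+00  5.700e-02] [3.141e+00 1.000e-03 1.305e+00]
```

The moment about z rises from 0 to 0.39 N·m, so the collar is at its stop. I ease it up into the seat and then let go.

arm_command([
  {"hand":-1,"x":0,"y":0,"z":-0.001,"yaw":0},
  {"hand":-1,"x":0,"y":0,"z":-0.001,"yaw":0},
  {"hand":-1,"x":0,"y":0,"z":0,"yaw":0},
  {"hand":-1,"x":0,"y":0,"z":0,"yaw":0},
])

```text
clock: 14.85
eef_pos: [555.1, -80.8, 88.2]
eef_rot: [3.141, 0.001, 1.305]
wrist_force: [-2.5, -0.6, 7.7]
finger_gap: 29.1
finger_force: 24.0
```

arm_command([
  {"hand":-0.1,"x":0,"y":0,"z":0,"yaw":0},
  {"hand":0.1,"x":0,"y":0,"z":0,"yaw":0},
  {"hand":0.15,"x":0,"y":0,"z":0,"yaw":0},
  {"hand":0.15,"x":0,"y":0,"z":0,"yaw":0},
])

```text
clock: 15.25
eef_pos: [555.0, -80.5, 87.6]
eef_rot: [-3.141, -0.0, 1.304]
wrist_force: [-0.6, 0.0, -0.4]
finger_gap: 53.8
finger_force: 0.0
```

```bash
python3 - <<'E'
from h import *
s=manip.read_state(); print(s['eef_pos'].round(2),s['wrist_force'].round(2),s['finger_gap'])
c=get_calibration("wrist"); im=camera("wrist")[...,::-1]
for d in(0,4,6,8):print(d,proj(c,[555,-80.8,129.5-d]))
u,v=proj(c,[555,-80.8,129.5]).astype(int); x0,y0=u-60,v-45
cv2.imwrite("pics/w4.png",cv2.convertScaleAbs(cv2.resize(im[y0:y0+90,x0:x0+120],(800,600),interpolation=cv2.INTER_CUBIC),alpha=1.3,beta=10)); print(x0,y0)
E
```

```text
[555.   -80.52  87.63] [-0.61  0.02 -0.43] 53.791637748608714
0 [249.60330221 278.09406537]
4 [249.628413   273.75552032]
6 [249.64051198 271.66510735]
8 [249.65232123 269.62474969]
189 233
```

View pics/w4.png

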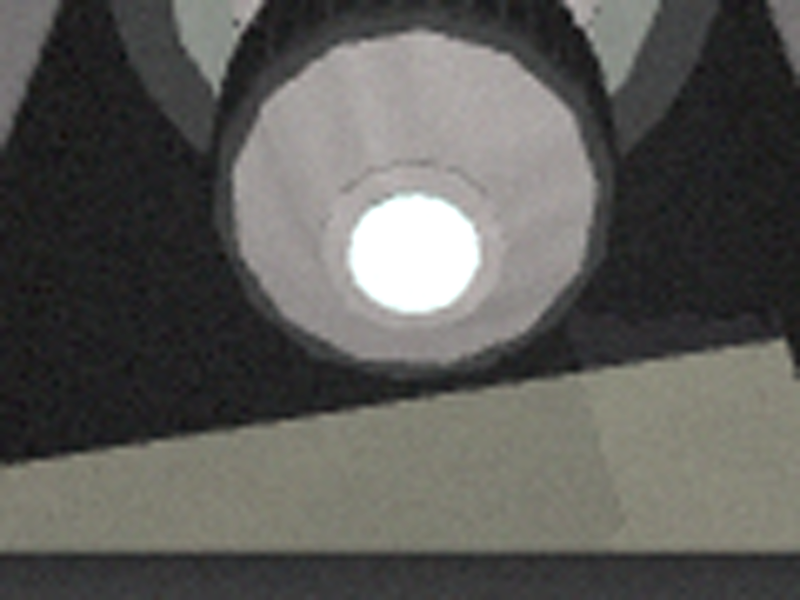

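```bash
python3 - <<'E'
from h import *
from scipy.optimize import least_squares
def cen(im,u,v):
    g=im[...,::-1].min(2).astype(np.uint8); g=(g>225).astype(np.uint8)
    n,l,st,c=cv2.connectedComponentsWithStats(g); 
    i=min([k for k in range(1,n) if st[k,4]>60],key=lambda k:np.hypot(c[k][0]-u,c[k][1]-v)); return c[i],st[i,4]
c4=get_calibration("wrist"); im=camera("wrist")[...,::-1]
m4=cen(im,251,271); print(m4)
w1=np.load("w1cal.npy",allow_pickle=True).item(); w2=np.load("w2cal.npy",allow_pickle=True).item()
m1=np.array([381.5,335.8])/1.5625; m2=np.array([248.9,225.7])
f=lambda p:np.r_[proj(w1,p[:3])-m1,proj(w2,p[:3])-m2,proj(c4,[p[0],p[1],p[2]-p[3]])-m4[0]]
r=least_squares(f,[555,-80.8,129.5,6]); print(r.x.round(2),r.fun.round(2))
for z in(124,123.5,123,122): print(z,proj(c4,[555,-80.8,z]))
E
```

```text
(array([218.72356981,  83.60069691]), np.int32(29559))
[ 5.56140000e+02 -8.06400000e+01  1.29380000e+02  4.95046877e+10] [-3.000e-02  1.000e-02  2.000e-02 -1.000e-02  3.187e+01  1.764e+01]
124 [249.59184517 272.12968635]
123.5 [249.59489163 271.61216675]
123 [249.59791969 271.09777228]
122 [249.60392129 270.07824619]
```

arm_command([
  {"hand":-1,"x":0,"y":0,"z":0,"yaw":0},
  {"hand":-1,"x":0,"y":0,"z":0,"yaw":0},
  {"hand":-1,"x":0,"y":0,"z":0,"yaw":0},
  {"hand":-1,"x":0,"y":0,"z":0,"yaw":0},
  {"hand":-1,"x":0,"y":0,"z":0,"yaw":0},
  {"hand":-1,"x":0,"y":0,"z":0,"yaw":0},
], newtons=24)

```text
clock: 15.95
eef_pos: [555.1, -80.6, 87.9]
eef_rot: [3.142, 0.0, 1.304]
wrist_force: [0.2, -0.0, -0.4]
finger_gap: 29.5
finger_force: 24.0
```

arm_command([
  {"hand":-1,"x":0,"y":0,"z":0.001,"yaw":0},
  {"hand":-1,"x":0,"y":0,"z":0,"yaw":0},
  {"hand":-1,"x":0,"y":0,"z":0,"yaw":0},
])

```text
clock: 16.25
eef_pos: [555.1, -80.6, 87.3]
eef_rot: [3.141, -0.0, 1.304]
wrist_force: [-2.7, 0.5, 6.1]
finger_gap: 29.4
finger_force: 24.0
```

arm_command([
  {"hand":-1,"x":0,"y":0,"z":0.001,"yaw":0},
  {"hand":-1,"x":0,"y":0,"z":0,"yaw":0},
  {"hand":-1,"x":0,"y":0,"z":0,"yaw":0},
])

```text
clock: 16.55
eef_pos: [555.2, -80.6, 86.4]
eef_rot: [3.141, -0.0, 1.304]
wrist_force: [-2.5, 0.4, 6.1]
finger_gap: 29.4
finger_force: 24.0
```

arm_command([
  {"hand":-1,"x":0,"y":0,"z":0.001,"yaw":0},
  {"hand":-1,"x":0,"y":0,"z":0,"yaw":0},
  {"hand":-1,"x":0,"y":0,"z":0,"yaw":0},
])

```text
clock: 16.85
eef_pos: [555.2, -80.5, 85.4]
eef_rot: [3.141, -0.0, 1.304]
wrist_force: [-2.3, 0.1, 8.0]
finger_gap: 29.6
finger_force: 24.0
```

arm_command([
  {"hand":-1,"x":0,"y":0,"z":0.001,"yaw":0},
  {"hand":-1,"x":0,"y":0,"z":0,"yaw":0},
  {"hand":-1,"x":0,"y":0,"z":0,"yaw":0},
])

```text
clock: 17.15
eef_pos: [555.2, -80.6, 84.6]
eef_rot: [3.141, -0.0, 1.304]
wrist_force: [-3.3, 0.4, 9.4]
finger_gap: 29.5
finger_force: 24.0
```

arm_command([
  {"hand":-1,"x":0,"y":0,"z":0,"yaw":0.06},
  {"hand":-1,"x":0,"y":0,"z":0,"yaw":0.04},
  {"hand":-1,"x":0,"y":0,"z":0,"yaw":0},
  {"hand":-1,"x":0,"y":0,"z":0,"yaw":0},
])

```text
clock: 17.55
eef_pos: [555.1, -80.9, 84.6]
eef_rot: [3.141, 0.001, 1.204]
wrist_force: [-4.8, -1.3, 8.9]
finger_gap: 29.5
finger_force: 24.0
```

```bash
python3 st.py
```

```text
[555.12 -80.86  84.55] [-4.76 -1.32  8.86] [-0.345  0.856  0.356] [-2.100e-01  4.510e-01  1.613e+00 -1.000e-03  1.077e+00  1.570e-01] [3.141e+00 1.000e-03 1.204e+00]
```

It travelled freely about 2.75 mm down to the bottom from where it stood, so it was in the seat, and the stop is again felt at once. I ease it up, release and withdraw upward.

arm_command([
  {"hand":-1,"x":0,"y":0,"z":-0.001,"yaw":0},
  {"hand":-1,"x":0,"y":0,"z":-0.001,"yaw":0},
  {"hand":-1,"x":0,"y":0,"z":-0.0008,"yaw":0},
  {"hand":-1,"x":0,"y":0,"z":0,"yaw":0},
  {"hand":-0.1,"x":0,"y":0,"z":0,"yaw":0},
  {"hand":0.1,"x":0,"y":0,"z":0,"yaw":0},
  {"hand":0.15,"x":0,"y":0,"z":0,"yaw":0},
  {"hand":0.15,"x":0,"y":0,"z":0,"yaw":0},
  {"hand":0.15,"x":0,"y":0,"z":0,"yaw":0},
])

```text
clock: 18.45
eef_pos: [555.0, -80.5, 86.6]
eef_rot: [-3.141, -0.0, 1.204]
wrist_force: [0.8, 0.1, 1.4]
finger_gap: 53.9
finger_force: 0.0
```

arm_command([
  {"hand":0.15,"x":0,"y":0,"z":-0.015,"yaw":0},
  {"hand":0.15,"x":0,"y":0,"z":-0.03,"yaw":0},
  {"hand":0.15,"x":0,"y":0,"z":-0.04,"yaw":0},
  {"hand":0.15,"x":0,"y":0,"z":-0.034,"yaw":0},
  {"hand":0.15,"x":0,"y":0,"z":0,"yaw":0},
  {"hand":0.15,"x":0,"y":0,"z":0,"yaw":0},
])

```text
clock: 19.05
eef_pos: [555.1, -80.5, 205.8]
eef_rot: [3.141, -0.0, 1.204]
wrist_force: [1.2, 0.0, -0.2]
finger_gap: 54.3
finger_force: 0.0
```

```bash
python3 - <<'E'
from h import *
s=manip.read_state(); print(s['eef_pos'].round(1),s['eef_rot'].round(3),s['wrist_force'].round(2))
c=get_calibration("wrist"); im=camera("wrist")[...,::-1]
for n,p in(("lens out",[556,-80.8,129.4]),("lens lock",[556,-80.8,123.4]),("knob",[509.3,37.7,158])):print(n,proj(c,p))
cv2.imwrite("pics/w5.png",cv2.convertScaleAbs(cv2.resize(im,(800,600),interpolation=cv2.INTER_CUBIC),alpha=1.4,beta=10))
np.save("w5cal.npy",{k:np.array(c[k]) for k in("K","cam_to_world")},allow_pickle=True)
E
```

```text
[555.1 -80.5 205.8] [ 3.141 -0.     1.204] [ 1.18  0.05 -0.2 ]
lens out [250.98430266 202.3294148 ]
lens lock [250.96744537 200.18879256]
knob [113.80842556  71.88420074]
```

View pics/w5.png

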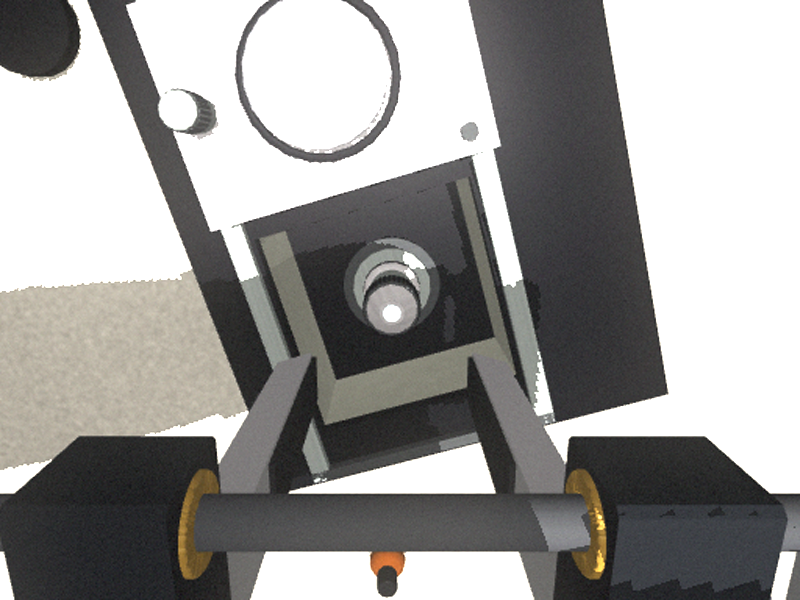

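The lens is at (391,313), i.e. (250.2,200.3), which matches the locked height. The knob is at (178,109) on the parked carriage and the dish is in its ring. Now I align the gripper with the rails and go over the knob.

arm_command([
  {"hand":0,"x":0,"y":0,"z":0,"yaw":0.127},
  {"hand":0,"x":0,"y":0,"z":0,"yaw":0.127},
  {"hand":0,"x":0,"y":0,"z":0,"yaw":0.127},
  {"hand":0,"x":0,"y":0,"z":0,"yaw":0.127},
  {"hand":0,"x":0,"y":0,"z":0,"yaw":0.127},
  {"hand":0,"x":0,"y":0,"z":0,"yaw":0.127},
  {"hand":0,"x":0,"y":0,"z":0,"yaw":0.127},
  {"hand":0,"x":0,"y":0,"z":0,"yaw":0.127},
  {"hand":0,"x":0,"y":0,"z":0,"yaw":0.127},
  {"hand":0,"x":0,"y":0,"z":0,"yaw":0.125},
])

```text
clock: 20.1
eef_pos: [554.5, -80.5, 203.9]
eef_rot: [-3.141, 0.003, -0.069]
wrist_force: [-0.1, -0.0, 0.1]
finger_gap: 47.0
finger_force: 0.0
```

arm_command([
  {"hand":0,"x":-0.018,"y":-0.038,"z":0,"yaw":0},
  {"hand":0,"x":-0.018,"y":-0.039,"z":0,"yaw":0},
  {"hand":0,"x":-0.017,"y":-0.039,"z":0,"yaw":0},
  {"hand":0,"x":0,"y":0,"z":0,"yaw":0},
  {"hand":0,"x":0,"y":0,"z":0.02,"yaw":0},
  {"hand":0,"x":0,"y":0,"z":0,"yaw":0},
  {"hand":0,"x":0,"y":0,"z":0,"yaw":0},
])

```text
clock: 20.8
eef_pos: [509.4, 38.1, 185.1]
eef_rot: [3.141, 0.002, -0.065]
wrist_force: [0.3, -0.6, 0.9]
finger_gap: 46.7
finger_force: 0.0
```

```bash
python3 - <<'E'
from h import *
s=manip.read_state(); print(s['eef_pos'].round(1),s['eef_rot'].round(3),s['wrist_force'].round(2),s['joints'].round(2))
w=np.load("w5cal.npy",allow_pickle=True).item(); print("knob w5",atz(w,178/1.5625,109/1.5625,158))
c=get_calibration("wrist"); im=camera("wrist")[...,::-1]
u,v=proj(c,[509.3,38.3,158]); print("knob",u,v,"tcp",proj(c,s['eef_pos']))
x0,y0=int(u)-80,int(v)-60
cv2.imwrite("pics/w6.png",cv2.convertScaleAbs(cv2.resize(im[y0:y0+120,x0:x0+160],(800,600),interpolation=cv2.INTER_CUBIC),alpha=1.0)); print(x0,y0)
np.save("w6cal.npy",{k:np.array(c[k]) for k in("K","cam_to_world")},allow_pickle=True)
E
```

```text
[509.4  38.1 185.1] [ 3.141e+00  2.000e-03 -6.500e-02] [ 0.32 -0.6   0.86] [ 0.    0.23  1.66 -0.    1.26  1.64]
knob w5 [509.93900854  38.80063764 158.        ]
knob 250.07665343762764 225.23944213574305 tcp [250.36583297 241.72001695]
170 165
```

View pics/w6.png

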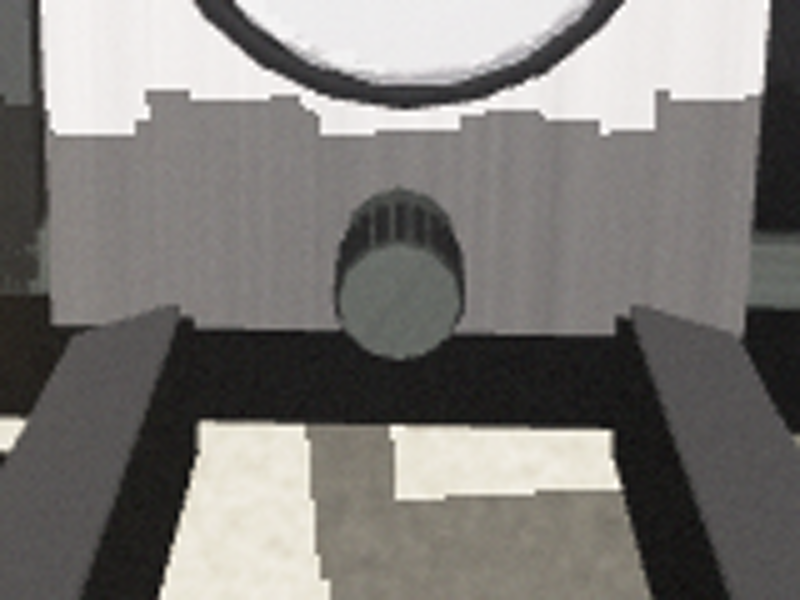

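The knob's top is at crop (400,300), i.e. pixel (250,225), exactly as predicted and midway between the fingers. I descend and grip it.

arm_command([
  {"hand":-0.1,"x":0,"y":0,"z":0.02,"yaw":0},
  {"hand":-0.1,"x":0,"y":0,"z":0.017,"yaw":0},
  {"hand":-0.1,"x":0,"y":0,"z":0.009,"yaw":0},
  {"hand":-0.1,"x":0,"y":0,"z":0,"yaw":0},
  {"hand":-0.1,"x":0,"y":0,"z":0,"yaw":0},
  {"hand":-0.1,"x":0,"y":0,"z":0,"yaw":0},
])

```text
clock: 21.45
eef_pos: [510.1, 38.6, 140.6]
eef_rot: [-3.141, -0.001, -0.064]
wrist_force: [0.6, 0.9, 0.5]
finger_gap: 42.1
finger_force: 0.0
```

arm_command([
  {"hand":-1,"x":0,"y":0,"z":0,"yaw":0},
  {"hand":-1,"x":0,"y":0,"z":0,"yaw":0},
  {"hand":-1,"x":0,"y":0,"z":0,"yaw":0},
  {"hand":-1,"x":0,"y":0,"z":0,"yaw":0},
  {"hand":-1,"x":0,"y":0,"z":0,"yaw":0},
], newtons=8)

```text
clock: 21.95
eef_pos: [509.6, 38.6, 139.8]
eef_rot: [3.142, -0.0, -0.064]
wrist_force: [-0.8, 0.4, 2.5]
finger_gap: 15.4
finger_force: 8.0
```

arm_command([
  {"hand":-1,"x":0,"y":0.002,"z":0,"yaw":0},
  {"hand":-1,"x":0,"y":0.004,"z":0,"yaw":0},
  {"hand":-1,"x":0,"y":0.005,"z":0,"yaw":0},
  {"hand":-1,"x":0,"y":0.005,"z":0,"yaw":0},
  {"hand":-1,"x":0,"y":0.005,"z":0,"yaw":0},
  {"hand":-1,"x":0,"y":0.005,"z":0,"yaw":0},
  {"hand":-1,"x":0,"y":0.005,"z":0,"yaw":0},
  {"hand":-1,"x":0,"y":0.004,"z":0,"yaw":0},
  {"hand":-1,"x":0,"y":0.003,"z":0,"yaw":0},
  {"hand":-1,"x":0,"y":0.002,"z":0,"yaw":0},
])

```text
clock: 22.95
eef_pos: [506.3, -1.8, 139.7]
eef_rot: [-3.142, 0.002, -0.065]
wrist_force: [-8.9, 3.8, 6.8]
finger_gap: 15.8
finger_force: 8.0
```

```bash
python3 st.py
```

```text
[506.28  -1.79 139.67] [-8.95  3.83  6.84] [0.596 1.641 0.017] [-0.076  0.271  1.72   0.     1.153  1.559] [-3.142e+00  2.000e-03 -6.500e-02]
```

Some side load is building in x (−9 N), so the rail runs slightly more toward −x than my yaw. I correct that as I go.

arm_command([
  {"hand":-1,"x":-0.0015,"y":0,"z":-0.001,"yaw":0},
  {"hand":-1,"x":0,"y":0,"z":0,"yaw":0},
  {"hand":-1,"x":0,"y":0,"z":0,"yaw":0},
])

```text
clock: 23.25
eef_pos: [505.5, -1.8, 140.2]
eef_rot: [3.141, 0.0, -0.065]
wrist_force: [3.2, -2.8, -7.3]
finger_gap: 15.8
finger_force: 8.0
```

arm_command([
  {"hand":-1,"x":0,"y":0.003,"z":0,"yaw":0},
  {"hand":-1,"x":-0.0002,"y":0.005,"z":0,"yaw":0},
  {"hand":-1,"x":-0.0002,"y":0.005,"z":0,"yaw":0},
  {"hand":-1,"x":-0.0001,"y":0.004,"z":0,"yaw":0},
  {"hand":-1,"x":0,"y":0.003,"z":0,"yaw":0},
  {"hand":-1,"x":0,"y":0,"z":0,"yaw":0},
])

```text
clock: 23.85
eef_pos: [503.8, -21.5, 140.2]
eef_rot: [-3.142, 0.0, -0.064]
wrist_force: [5.1, -2.1, -9.9]
finger_gap: 15.9
finger_force: 8.0
```

arm_command([
  {"hand":-1,"x":0.0006,"y":0,"z":0.0007,"yaw":0},
  {"hand":-1,"x":0,"y":0,"z":0,"yaw":0},
  {"hand":-1,"x":0,"y":0.003,"z":0,"yaw":0},
  {"hand":-1,"x":-0.0001,"y":0.005,"z":0,"yaw":0},
  {"hand":-1,"x":0,"y":0.005,"z":0,"yaw":0},
  {"hand":-1,"x":-0.0001,"y":0.005,"z":0,"yaw":0},
  {"hand":-1,"x":0,"y":0.004,"z":0,"yaw":0},
  {"hand":-1,"x":0,"y":0.003,"z":0,"yaw":0},
  {"hand":-1,"x":0,"y":0,"z":0,"yaw":0},
])

```text
clock: 24.75
eef_pos: [501.9, -46.3, 140.0]
eef_rot: [-3.141, 0.002, -0.064]
wrist_force: [-7.7, -1.2, 2.0]
finger_gap: 15.4
finger_force: 8.0
```

arm_command([
  {"hand":-1,"x":-0.0009,"y":0,"z":0,"yaw":0},
  {"hand":-1,"x":0,"y":0,"z":0,"yaw":0},
  {"hand":-1,"x":-0.0001,"y":0.003,"z":0,"yaw":0},
  {"hand":-1,"x":-0.0001,"y":0.005,"z":0,"yaw":0},
  {"hand":-1,"x":-0.0001,"y":0.005,"z":0,"yaw":0},
  {"hand":-1,"x":-0.0001,"y":0.005,"z":0,"yaw":0},
  {"hand":-1,"x":-0.0001,"y":0.004,"z":0,"yaw":0},
  {"hand":-1,"x":0,"y":0.002,"z":0,"yaw":0},
  {"hand":-1,"x":0,"y":0,"z":0,"yaw":0},
])

```text
clock: 25.65
eef_pos: [499.7, -70.6, 140.1]
eef_rot: [3.141, -0.0, -0.065]
wrist_force: [-0.3, -2.7, 1.1]
finger_gap: 15.1
finger_force: 8.0
```

arm_command([
  {"hand":-1,"x":0,"y":0.002,"z":0,"yaw":0},
  {"hand":-1,"x":0,"y":0.002,"z":0,"yaw":0},
  {"hand":-1,"x":0,"y":0,"z":0,"yaw":0},
  {"hand":-1,"x":0,"y":0,"z":0,"yaw":0},
])

```text
clock: 26.05
eef_pos: [499.4, -74.1, 140.1]
eef_rot: [3.141, -0.0, -0.064]
wrist_force: [-0.6, -0.7, 2.8]
finger_gap: 15.6
finger_force: 8.0
```

arm_command([
  {"hand":-1,"x":0,"y":0.001,"z":0,"yaw":0},
  {"hand":-1,"x":0,"y":0.001,"z":0,"yaw":0},
  {"hand":-1,"x":0,"y":0,"z":0,"yaw":0},
  {"hand":-1,"x":0,"y":0,"z":0,"yaw":0},
])

```text
clock: 26.45
eef_pos: [499.3, -75.8, 140.0]
eef_rot: [-3.141, -0.0, -0.064]
wrist_force: [-2.0, 4.2, 4.2]
finger_gap: 15.9
finger_force: 8.0
```

arm_command([
  {"hand":-1,"x":0,"y":0.001,"z":0,"yaw":0},
  {"hand":-1,"x":0,"y":0,"z":0,"yaw":0},
  {"hand":-1,"x":0,"y":0,"z":0,"yaw":0},
])

```text
clock: 26.75
eef_pos: [499.2, -75.9, 140.0]
eef_rot: [-3.14, 0.0, -0.064]
wrist_force: [-1.9, 12.1, 5.0]
finger_gap: 15.8
finger_force: 8.0
```

The end stop is felt: y stays at −75.9 after 115 mm of travel and the force rises to 12 N. I release and rise.

arm_command([
  {"hand":-1,"x":0,"y":-0.001,"z":0,"yaw":0},
  {"hand":-0.4,"x":0,"y":0,"z":0,"yaw":0},
  {"hand":-0.1,"x":0,"y":0,"z":0,"yaw":0},
  {"hand":-0.1,"x":0,"y":0,"z":0,"yaw":0},
  {"hand":-0.1,"x":0,"y":0,"z":0,"yaw":0},
  {"hand":-0.1,"x":0,"y":0,"z":-0.01,"yaw":0},
  {"hand":-0.1,"x":0,"y":0,"z":-0.03,"yaw":0},
  {"hand":-0.1,"x":0,"y":0,"z":-0.04,"yaw":0},
  {"hand":-0.1,"x":0,"y":0,"z":0,"yaw":0},
  {"hand":-0.1,"x":0,"y":0,"z":0,"yaw":0},
])

```text
clock: 27.75
eef_pos: [499.5, -76.1, 220.9]
eef_rot: [3.141, -0.002, -0.064]
wrist_force: [-0.2, 0.2, -0.0]
finger_gap: 42.1
finger_force: 0.0
```

```bash
python3 - <<'E'
from h import *
s=manip.read_state(); print(s['eef_pos'].round(1),s['wrist_force'].round(2))
c=get_calibration("wrist"); im=camera("wrist")[...,::-1]
psi=np.radians(-4.2); k=np.array([509.6,38.6])+115*np.array([np.sin(psi),-np.cos(psi)])
print("knob exp",k,np.array(proj(c,[*k,158]))*1.5625,"window exp",np.array(proj(c,[556,-80.8,132]))*1.5625)
cv2.imwrite("pics/w7.png",cv2.resize(im,(800,600),interpolation=cv2.INTER_CUBIC))
E
```

```text
[499.5 -76.1 220.9] [-0.24  0.2  -0.01]
knob exp [501.17760733 -76.09116488] [390.95366652 322.23383008] window exp [393.24840393 200.38236135]
```

View pics/w7.png

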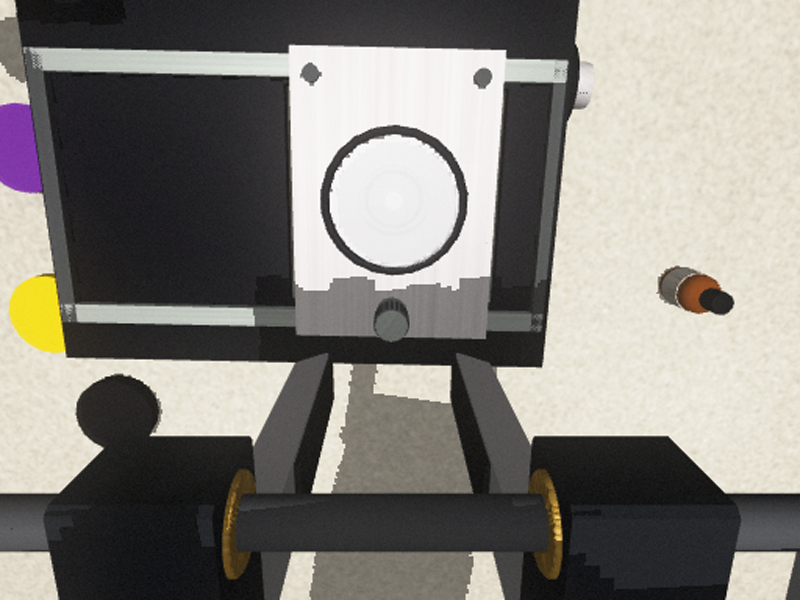

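The carriage is at its end. The knob is at (391,322) and the dish lies in its ring at (394,200), which is the objective's axis, with the lens visible through the window. The gripper is clear and the wrist force is zero, so I hand in.

```bash
python3 -c "
from cell import manip
print(manip.sign_off())"
```

```text
the job is handed in; nothing more can be done
None
```

The collar is drawn back and locked, the carriage is at its end stop with the window and dish over the objective, and the job was handed in at about 28 s (no verdict was returned).

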